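# Cure the fly plaque on the lamp stand

## Robot

A 6-joint arm with a two-finger parallel gripper is mounted at the origin on the work surface. World frame = base frame: x ahead of the robot, y to its left, z up, the work surface at z = 0. Lengths are in m, angles in rad, forces in N, time in s.
With the tool pointing down it reaches from about 0.35 to 0.85 m from the base axis. Payload 8.1 kg.
Tool frame: the origin (TCP) lies at the very end of the fingers, on their centre line; the grasp point (between the pads) lies 19 mm behind it; z points along the fingers, y is the line along which they close (so a half turn about z gives the same grasp; the last joint's range is limited). The gripper opens to 85 mm and grips with 20 to 120 N. Pads are 22 mm wide; open, the fingers measure 114 mm over their backs; the gripper's body (76 mm by 85 mm) begins 54 mm behind the grasp point. The pads swing forward as they close: fully open they stand 13 mm farther back than shut.
Start: joints at [1.202, 0.13, 1.488, -0, 1.523, -0.085], TCP at [0.168, 0.576, 0.231] pointing down, gripper open.
Joint ranges: [-2.96, 2.96], [-0.89, 2.26], [0.02, 2.5], [-1.34, 4.48], [0, 2.73], [-2.66, 2.66]. Speed limits (rad/s): [2.39, 2.39, 2.79, 3.14, 3.14, 3.14].

## Interface

Orientations are given as a unit quaternion [w, x, y, z].
In Python, from rig import r gives the robot as it stands.
- The arm moves only by the tool move_arm, never from a script. Its argument "steps" is one flat list of numbers, 7 for each row, row after row: the turn, a rotation vector about the tool's x, y, z in degrees, then the shift along the tool's x, y, z in mm, then the finger opening in mm, from 0 to 85.4. In form: [wx, wy, wz, dx, dy, dz, hand, wx, wy, wz, dx, dy, dz, hand, ...]. A call has 1 to 8 rows; each row shifts and turns the commanded pose from where the row before left it, along the tool's axes as they then stand; what a row does not reach is not made up. A row lasts 1/10 s, in which the tool goes at most 50 mm and 8.59 degrees, less where a joint would pass 70% of its speed; a pose out of reach is approached as far as the arm can. A call is refused whole if a number of a shift passes 50 or a number of a turn 8.59, either way. A call with a gripper value outside its range is refused whole. The fingers move at their own pace and stop on an object; "squeeze" is the grip in N (left out, the last holds). Time passes only in rows, so rows that do not move let the fingers close. It gives the time, the measured TCP pose, the force, the opening and the grip force at its end, in the units of the state.
- r.observe(): the state, without advancing time (a new reading comes with each control period).
- r.camera(name): name is "side" or "top"; returns a dict with "color" (420x560x3 uint8, blue, green, red), "mtx" (3x3 intrinsics, pixels), "rvec" (rotation vector, rad) and "tvec" (3), from world to camera coordinates, as OpenCV has them. Camera axes: x right, y down, z forward; pixel columns grow to the right and rows downward; lengths in m; the calibration is good to about 2 mm. A picture is of the moment at which its call begins. There is no depth.
- r.hand_in(): hands the job in; it is judged then, once.
Trained networks look in the newest picture that a camera, given by its name, has taken for a name from the list of things; names that differ only in an ending like _2 or _b are one class to them, and where a whole thing is asked for, a point or a joint stands for the part that bears it (a point fixed in the world has none). Each returns a list of dicts, best first, with "p" (0 to 1); they miss things now and then, are a little off and sometimes report something else, mostly with a low value. They report only what shows in the picture. A call takes as long as a camera call.
- r.masks_of(camera, target): "pixels" (420x560 bool, what is visible of it) and "pixel" ([row, column] in pixels, amid what is visible of it).
- r.pinpoint(camera, target): "pixel" ([row, column] in pixels: a listed point, or the origin of a listed thing).
The state is a dict: "time": time; "q": joint angles; "qd": joint speeds; "tau": joint torques, N m; "tcp_pos": TCP position; "ee_rot": TCP orientation; "contact_force": force on the tool from outside, world axes, zero at the start; "moment": the same for the moment, N m; "finger_gap": finger opening in m; "finger_force": force on a finger pad.
Only numpy, scipy, OpenCV 4.12 (cv2) and the standard library are available. Lean on these libraries where they do the work, as an engineer would, in place of code of your own. Each camera call takes 0.05 s, during which the arm holds its last target. There are 200 camera calls.

## Task

Lay the orange fly plaque flat, fly side up, lengthwise and centred on the narrow sloping bed of the curing stand, and push it down the slope against the yellow stop so that the red sprung plunger is fully in; hold it pressed there steadily for about three seconds so that the resin cures. Then let go and leave the plaque lying on the bed near the stop. Do not bump the lamp, and leave the blue plaque, bottle, spool and tumbler where they are.

Things in the scene. Friction and masses are not known exactly. Their poses are not given: they have to be found in the camera images.
- plaque: The orange plaque to cure: a block 120 (x) x 56 (y) x 24 (z) mm, about 0.17 kg, a white panel with three flies on top (looks only, under 6 mm high). It starts flat on the table. Origin: centre of its underside; z out of its top. Its ends are alike: either may point down the slope. Grip it across its 56 mm width.
- bed: Sloping aluminium bed of the stand, 36 mm wide (narrower than the plaque), 132 mm long, 35 degrees, low end roughly towards the robot's right (-y). Origin: middle of its surface at the stop's face, 60 mm above the table. x up the slope, y across, z out of the surface. The yellow stop at x = 0 is 20 mm high. Plaque home against it: its origin at x 60, y 0, z 0 mm here.
- plunger (a joint): Red sprung pin, 12 mm across, sticking out of the middle of the stop, 10 mm above the bed. 0 = out (8 mm proud of the stop), 0.008 m = fully in, flush with the stop. Takes 2 N to start, 4.4 N fully in: the plaque's weight alone does not press it. On release it may push the plaque back up the slope by up to 8 mm.
- lamp: Curing lamp fixed over the bed: black head 48 mm across, 42 mm high, on an arm from a post (95 mm beyond it, beyond the bed's high end; top 380 mm above the table). Origin: centre of the head's lower face, 250 mm straight above mid-bed. x level, towards the high end; z up. The head faces square to the bed: a gripper square to the bed clears it, an upright one hits it.
- cured_plaque: Bystander: a blue plaque, same size and shape as the orange one, lying flat. Origin: centre of its underside.
- resin: Bystander: an amber bottle with a white cap, 40 mm across, 85 mm high, standing. Origin: centre of its underside.
- spool: Bystander: a red thread spool, 42 mm across, 50 mm high, standing. Origin: centre of its underside.
- tumbler: Bystander: an empty glass tumbler, 72 mm across at the rim, 100 mm high, standing. Origin: centre of its underside.
- stand: The fixed stand that carries bed and lamp: a dark steel base plate 210 x 90 x 14 mm on the table with two struts under the bed. Origin: on the table, 60 mm horizontally from the stop towards the high end; x level, towards the high end; z up.

How it is judged:
On the way:
1. the orange plaque lies flat, square and centred on the bed, pressed against the stop with the plunger in, for two seconds (value of joint plunger above 0.006 m and x of plaque in the frame of bed between 0.055 and 0.064 m and y of plaque in the frame of bed between -0.012 and 0.012 m and z of plaque in the frame of bed between -0.004 and 0.005 m and angle between the z axis of plaque and the z axis of bed, either way round below 0.12 rad and angle between the x axis of plaque and the x axis of bed, either way round below 0.14 rad), for 2 s.
At the end, for the whole second after the job is handed in: The orange plaque, released and at rest, lies fly side up and flat on the sloping bed (within 6 degrees of its surface), lengthwise within 8 degrees, centred across it within 12 mm, its lower end within 20 mm of the stop (x of plaque in the frame of bed between 0.055 and 0.08 m and y of plaque in the frame of bed between -0.012 and 0.012 m and z of plaque in the frame of bed between -0.004 and 0.004 m and angle between the z axis of plaque and the z axis of bed, either way round below 0.1 rad and angle between the x axis of plaque and the x axis of bed, either way round below 0.14 rad and angle between plaque's own z axis and vertical below 1 rad and linear speed of plaque below 0.01 m/s); the robot touches nothing.
It fails at once if the lamp is bumped (more than 2 N) (contact force between anything else and lamp above 2 N).
It fails at once if the blue plaque is moved more than 20 mm (distance of cured_plaque from where it was at the start of the episode above 0.02 m).
It fails at once if the bottle is moved more than 20 mm (distance of resin from where it was at the start of the episode above 0.02 m).
It fails at once if the spool is moved more than 20 mm (distance of spool from where it was at the start of the episode above 0.02 m).
It fails at once if the tumbler is moved more than 20 mm (distance of tumbler from where it was at the start of the episode above 0.02 m).
It also fails if it takes over 45 s, if anything falls off the work surface, if the arm or the gripper's body presses on something with over 40 N, if the wrist force passes 120 N, or if a joint passes its speed limit or range.

## Working session

There is one attempt and no reset: what is moved stays moved. The work goes in short steps, Python scripts to look and compute and a tool call to move; the robot and the scene stay as the last step left them, time stands still between calls to the robot, and variables do not carry over. Pictures are saved under pics/ and viewed, at most 10 in all, crops included, and the job is handed in when it is done.

Besides the shell and the picture viewer there is one more tool, called after "Request:" as name(argument=value, ...), one argument or row to a line, values as JSON. move_arm: Moves the arm, as the interface text tells. Its arguments: {"type":"object","properties":{"steps":{"type":"array"},"squeeze":{"type":"number"}},"required":["steps"]}

```bash
ls; mkdir -p pics
python3 - <<'E'
from rig import r
import cv2,numpy as np
ims=[]
for c in("side","top"):
    d=r.camera(c); ims.append(d["color"]); np.savez(c+".npz",mtx=d["mtx"],rvec=d["rvec"],tvec=d["tvec"])
    for n in("plaque","bed","lamp","stand","plunger","cured_plaque","resin","spool","tumbler"):
        print(c,n,[(np.round(k["pixel"]).tolist(),round(k["p"],2)) for k in r.pinpoint(c,n)[:2]])
im=np.hstack(ims); cv2.imwrite("pics/a.png",cv2.resize(im,(800,300)))
cv2.imwrite("pics/side.png",ims[0]);cv2.imwrite("pics/top.png",ims[1])
o=r.observe();print(o["time"],o["tcp_pos"],o["ee_rot"],o["finger_gap"])
E
```

```text
pics
side plaque [([303.0, 230.0], 0.56), ([321.0, 330.0], 0.24)]
side bed [([220.0, 242.0], 0.81)]
side lamp [([124.0, 231.0], 0.95), ([225.0, 307.0], 0.62)]
side stand [([229.0, 239.0], 0.95)]Traceback (most recent call last):
  File "<stdin>", line 7, in <module>
ValueError: it knows: bed, cured_plaque, lamp, plaque, resin, spool, stand, tumbler
```

Run:
```python
from rig import r
import cv2,numpy as np
for c in("side","top"):
    d=r.camera(c); np.savez(c+".npz",mtx=d["mtx"],rvec=d["rvec"],tvec=d["tvec"],img=d["color"])
    cv2.imwrite(f"pics/{c}.png",d["color"])
    print(c,d["mtx"].round(1).tolist(),(-cv2.Rodrigues(d["rvec"])[0].T@d["tvec"].ravel()).round(3))
    for n in("plaque","bed","lamp","stand","cured_plaque","resin","spool","tumbler"):
        print(c,n,[(np.round(k["pixel"],1).tolist(),round(k["p"],2)) for k in r.pinpoint(c,n)[:2]])
        if n=="plaque":
            m=r.masks_of(c,n); print([(k["pixel"],round(k["p"],2),k["pixels"].sum()) for k in m]); np.save(c+"_pm.npy",np.array([k["pixels"] for k in m]))
o=r.observe();print(o["time"],o["tcp_pos"],o["ee_rot"],o["finger_gap"])
```

```text
side [[480.4, 0.0, 277.8], [0.0, 480.4, 207.3], [0.0, 0.0, 1.0]] [ 0.54  -0.952  0.723]
side plaque [([300.2, 231.1], 0.85)]
[([297.0, 228.2], 0.97, np.int64(1260))]
side bed [([219.5, 242.5], 0.95)]
side lamp [([124.2, 228.0], 0.93)]
side stand [([227.1, 242.3], 0.58)]
side cured_plaque [([381.4, 244.0], 0.63), ([278.0, 328.9], 0.32)]
side resin [([280.2, 329.1], 0.66)]
side spool []
side tumbler [([222.8, 306.0], 0.68)]
top [[506.7, 0.0, 281.3], [0.0, 506.7, 212.1], [0.0, 0.0, 1.0]] [ 0.386 -0.031  1.485]
top plaque [([271.8, 286.4], 0.98), ([184.8, 274.2], 0.64)]
[([267.1, 285.9], 0.59, np.int64(807)), ([246.5, 135.3], 0.3, np.int64(843))]
top bed [([246.4, 192.9], 0.91), ([188.1, 179.7], 0.32)]
top lamp [([243.4, 151.8], 0.92)]
top stand [([256.0, 176.1], 0.95)]
top cured_plaque [([260.7, 363.2], 0.65)]
top resin [([186.2, 275.0], 0.46)]
top spool [([194.0, 319.9], 0.68)]
top tumbler [([184.4, 275.0], 0.72), ([188.1, 177.9], 0.59)]
1.25 [0.16795555 0.57600614 0.23128485] [-2.23215958e-05  1.41417466e-01  9.89950049e-01 -1.25510088e-05] 0.08528915371391087
```

View pics/side.png

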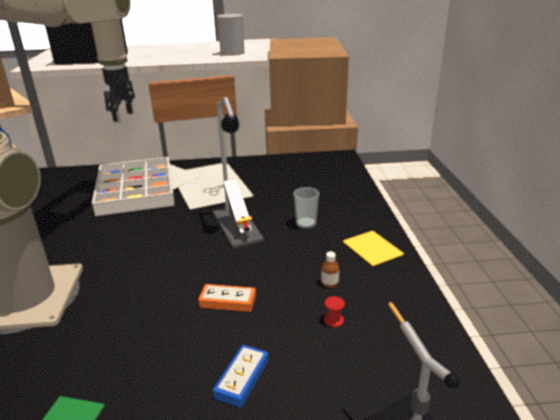

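View pics/top.png

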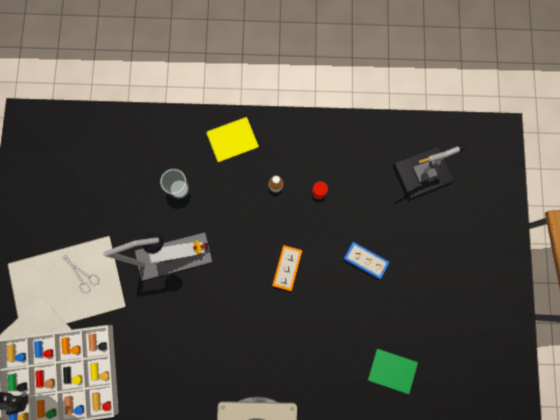

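```bash
cat > h.py <<'E'
import numpy as np,cv2
from scipy.optimize import least_squares
from scipy.spatial.transform import Rotation as R
C={c:dict(np.load(c+".npz")) for c in("side","top")}
def proj(c,P):
    d=C[c]; return cv2.projectPoints(np.atleast_2d(np.float64(P)),d["rvec"],d["tvec"],d["mtx"],None)[0][:,0]
def onplane(c,uv,z):
    d=C[c]; Rm=cv2.Rodrigues(d["rvec"])[0]; o=-Rm.T@d["tvec"].ravel()
    v=np.c_[np.atleast_2d(uv),np.ones(len(np.atleast_2d(uv)))]@np.linalg.inv(d["mtx"]).T@Rm
    return o+v*((z-o[2])/v[:,2])[:,None]
s35,c35=np.sin(np.radians(35)),np.cos(np.radians(35))
def Tstand(p): # stop origin x,y and yaw of level uphill
    return np.array([p[0],p[1],0]),R.from_euler("z",p[2]).as_matrix()
def bedpt(p,q):
    o,Rz=Tstand(p); B=Rz@np.array([[c35,0,-s35],[0,1,0],[s35,0,c35]]); return o+[0,0,.06]+np.atleast_2d(q)@B.T, B
def standpt(p,q): o,Rz=Tstand(p); return o+(np.atleast_2d(q)+[.06,0,0])@Rz.T
E
cat > fit.py <<'E'
from h import *
m=.066*c35; lamp_h=.06+.066*s35+.25
obs={"side":{"bed":(242.5,219.5),"lamp":(228,124.2),"stand":(242.3,227.1)},"top":{"bed":(192.9,246.4),"lamp":(151.8,243.4),"stand":(176.1,256)}}
def pts(p): return {"bed":bedpt(p,[0,0,0])[0][0],"lamp":standpt(p,[m-.06,0,lamp_h])[0],"stand":standpt(p,[0,0,0])[0]}
def res(p):
    k=pts(p); return np.concatenate([proj(c,k[n])[0]-obs[c][n] for c in obs for n in k])
f=least_squares(res,[.35,.25,1.5],loss="soft_l1",x_scale=[.1,.1,1]); p=f.x; print(p,res(p).round(1).reshape(-1,2).tolist())
np.save("p.npy",p)
E
cat > over.py <<'E'
from h import *
import sys
p=np.load("p.npy")
L=[bedpt(p,[[0,-.018,0],[.132,-.018,0],[.132,.018,0],[0,.018,0]])[0],standpt(p,[[x,y,.014] for x,y in((-.105,-.045),(.105,-.045),(.105,.045),(-.105,.045))])]
ims=[]
for c,(y,x) in(("side",(90,170)),("top",(195,90))):
    k=4;w,h=(100,165) if c=="side" else (140,110)
    im=cv2.resize(C[c]["img"][y:y+h,x:x+w],None,fx=k,fy=k,interpolation=cv2.INTER_CUBIC)
    im=np.clip(im.astype(float)*1.5+15,0,255).astype(np.uint8)
    for l,col in zip(L,((0,255,0),(255,255,0))):
        cv2.polylines(im,[np.int32((proj(c,l)-[x,y]+.5)*k)],True,col,1)
    ims.append(im)
H=max(i.shape[0] for i in ims); im=np.hstack([np.pad(i,((0,H-i.shape[0]),(0,0),(0,0))) for i in ims]); s=min(800/im.shape[1],600/H)
cv2.imwrite(sys.argv[1],cv2.resize(im,None,fx=s,fy=s))
E
python3 fit.py; python3 over.py pics/o1.png
python3 - <<'E'
from h import *
im=C["top"]["img"]; hsv=cv2.cvtColor(im,cv2.COLOR_BGR2HSV)
m=np.zeros(im.shape[:2],np.uint8); m[235:300,262:312]=((im[235:300,262:312].max(2)>90)*255)
ys,xs=np.nonzero(m); P=onplane("top",np.c_[xs,ys],.024)[:,:2]*1000
r=cv2.minAreaRect(np.float32(P)); print(len(xs),r)
E
```

```text
[0.53224684 0.18922812 1.94066275] [[1.1, 0.6], [0.6, -11.3], [-5.5, 1.7], [0.1, 1.2], [-0.9, -1.3], [0.4, 0.7]]
917 ((485.1810302734375, -77.3504638671875), (60.7058219909668, 124.75477600097656), 76.0675277709961)
```

View pics/o1.png

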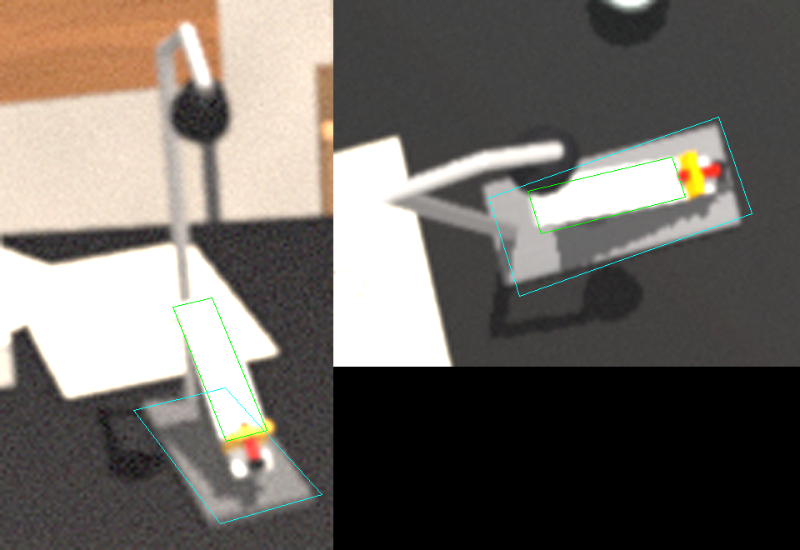

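```bash
cat > fit2.py <<'E'
from h import *
hi=lambda u,v,c:((u-333)/3.333+90,v/3.333+195) if c=="top" else (u/3.333+170,v/3.333+90)
# level y axis: left when looking uphill
B=lambda x,y:("b",(x,y,0)); S=lambda x,y:("s",(x,y,.014))
O=[("top",S(-.105,-.045),(719,124)),("top",S(-.105,.045),(740,222)),("top",S(.105,.045),(508,284)),("top",S(.105,-.045),(484,184)),
("top",B(.132,-.018),(530,188)),("top",B(.132,.018),(542,229)),("top",B(0,-.018),(676,156)),("top",B(0,.018),(687,199)),
("side",S(-.105,.045),(216,520)),("side",S(-.105,-.045),(322,491)),("side",B(0,.018),(222,441)),("side",B(0,-.018),(267,427))]
def res(p):
    out=[]
    for c,(k,q),uv in O:
        P=bedpt(p,q)[0] if k=="b" else standpt(p,q)
        out.append(proj(c,P)[0]-hi(*uv,c))
    return np.concatenate(out)
f=least_squares(res,np.load("p.npy"),loss="soft_l1",x_scale=[.1,.1,1]); p=f.x; print(p,res(p).round(1).reshape(-1,2).tolist()); np.save("p.npy",p)
print(bedpt(p,[.06,0,0]))
E
python3 fit2.py; python3 over.py pics/o2.png
```

```text
[0.53077428 0.18868677 1.87961989] [[0.8, -1.5], [2.5, -1.3], [1.1, 0.7], [0.9, 0.6], [-1.5, -1.4], [-1.8, -0.7], [-1.4, 0.2], [-1.4, -0.5], [-1.1, 0.4], [-1.6, 1.4], [0.2, -0.6], [-0.9, 0.8]]
(array([[0.51583599, 0.23551074, 0.09441459]]), array([[-0.24897149, -0.95269179,  0.17433171],
       [ 0.78039943, -0.30393807, -0.54644156],
       [ 0.57357644,  0.        ,  0.81915204]]))
```

View pics/o2.png

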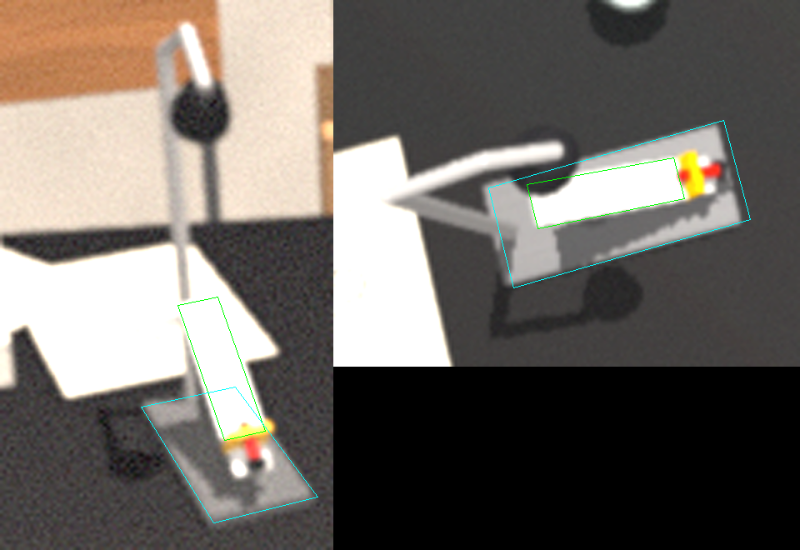

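```bash
cat >> h.py <<'E'
def rel(tp,tR):
    "tool-frame shift mm (unturned tool) and rotvec deg from the present pose to the target"
    from rig import r
    o=r.observe(); w=o["ee_rot"]; R0=R.from_quat([*w[1:],w[0]])
    d=R0.inv().apply(np.array(tp)-o["tcp_pos"])*1000; rv=(R0.inv()*R.from_matrix(tR)).as_rotvec(degrees=True)
    d2=R.from_matrix(tR).inv().apply(np.array(tp)-o["tcp_pos"])*1000
    print("t",round(o["time"],2),"shift",d.round(1),"|",np.linalg.norm(d).round(1),"turn",rv.round(2),"shift after turn",d2.round(1),"F",np.round(o["contact_force"],1),"gap",round(o["finger_gap"]*1000,1))
def down(yaw):
    x=np.array([np.cos(yaw),np.sin(yaw),0]); z=np.array([0,0,-1.]); return np.c_[x,np.cross(z,x),z]
def bedpose(p,x,z,y=0):
    P,B=bedpt(p,[x,y,z]); return P[0],np.c_[B[:,0],-B[:,1],-B[:,2]]
E
python3 - <<'E'
from h import *
rel([.485,-.077,.13],down(np.radians(166)))
E
```

```text
t 1.25 shift [-487.2 -538.1  101.3] | 732.9 turn [-0.   -0.   -2.26] shift after turn [-465.6 -556.9  101.3] F [-0.5 -0.3 -0. ] gap 85.3
```

Request:
move_arm(
  steps=[0,0,0,-31,-34,3,85,0,0,0,-31,-34,3,85,0,0,0,-31,-34,3,85,0,0,0,-31,-34,3,85,0,0,0,-31,-34,3,85,0,0,0,-31,-34,3,85,0,0,0,-31,-34,3,85,0,0,0,-31,-34,3,85],
  squeeze=60,
)

```text
time: 2.05
tcp_pos: [0.3304, 0.2439, 0.2075]
ee_rot: [0.0, 0.141, 0.99, 0.0]
contact_force: [1.1, -0.1, -0.0]
finger_gap: 0.085
finger_force: 0.0
```

Request:
move_arm(
  steps=[0,0,0,-31,-34,8,85,0,0,0,-31,-34,8,85,0,0,0,-31,-34,8,85,0,0,0,-31,-34,8,85,0,0,0,-31,-34,8,85,0,0,0,-31,-34,8,85,0,0,0,-31,-34,8,85,0,0,-2.3,0,0,0,85],
)

```text
time: 2.85
tcp_pos: [0.4724, -0.0484, 0.1502]
ee_rot: [-0.0, 0.124, 0.992, -0.001]
contact_force: [-1.1, 0.8, -0.5]
finger_gap: 0.085
finger_force: 0.0
```

Run:
```python
from h import *
from rig import r
rel([.485,-.077,.05],down(np.radians(166)))
d=r.camera("side"); im=d["color"]; 
m=r.masks_of("side","plaque"); print([(k["pixel"],k["p"]) for k in m])
# model overlay of plaque estimate
c=np.array([.485,-.077]); a=np.radians(166); ex=np.array([np.cos(a),np.sin(a)]); ey=np.array([-ex[1],ex[0]])
k=4;x0,y0=160,200
I=cv2.resize(im[y0:y0+150,x0:x0+150],None,fx=k,fy=k,interpolation=cv2.INTER_CUBIC)
for z in(0,.024):
    q=[[*(c+s*.06*ex+t*.028*ey),z] for s,t in((1,1),(1,-1),(-1,-1),(-1,1))]
    cv2.polylines(I,[np.int32((proj("side",q)-[x0,y0]+.5)*k)],True,(0,255,0),1)
T=cv2.resize(C["top"]["img"][225:300,260:310],None,fx=k,fy=k,interpolation=cv2.INTER_CUBIC)
cv2.polylines(T,[np.int32((proj("top",q)-[260,225]+.5)*k)],True,(0,255,0),1)
cv2.imwrite("pics/pl.png",np.hstack([I,np.pad(T,((0,300),(0,0),(0,0)))]))
```

```text
t 2.85 shift [-19.3 -24.5 100.2] | 104.9 turn [-0.09 -0.03 -0.22] shift after turn [-19.1 -24.7 100.2] F [-1.1  0.8 -0.5] gap 85.0
[([296.7, 227.8], 0.92)]
```

View pics/pl.png

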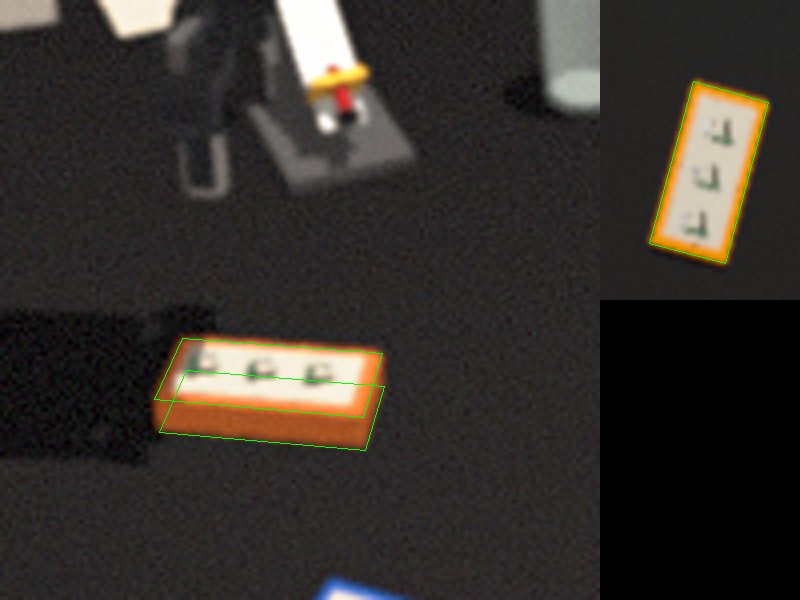

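Request:
move_arm(
  steps=[0,0,0,-9.5,-12.5,0,85,0,0,0,-9.5,-12.5,0,85,0,0,0,0,0,30,85,0,0,0,0,0,30,85,0,0,0,0,0,0,85,0,0,0,0,0,0,85],
)

```text
time: 3.55
tcp_pos: [0.4838, -0.0726, 0.0915]
ee_rot: [-0.001, 0.121, 0.993, 0.0]
contact_force: [1.0, -0.2, -0.1]
finger_gap: 0.0855
finger_force: 0.0
```

Run:
```python
from h import *
rel([.485,-.076,.003],down(np.radians(166)))
```

```text
t 3.55 shift [-2.1 -3.  88.5] | 88.6 turn [-0.01 -0.06  0.05] shift after turn [-2.  -3.  88.5] F [ 1.  -0.2 -0.1] gap 85.5
```

Request:
move_arm(
  steps=[0,0,0,-2,-3,30,85,0,0,0,0,0,30,85,0,0,0,0,0,20,85,0,0,0,0,0,7,85,0,0,0,0,0,0,85,0,0,0,0,0,0,45,0,0,0,0,0,0,45,0,0,0,0,0,0,45],
  squeeze=60,
)

```text
time: 4.35
tcp_pos: [0.487, -0.0765, 0.0065]
ee_rot: [0.002, 0.121, 0.993, -0.0]
contact_force: [-1.8, 0.0, 7.6]
finger_gap: 0.0547
finger_force: 64.1
```

Request:
move_arm(
  steps=[0,0,0,0,0,0,45,0,0,0,0,0,0,45,0,0,0,0,0,0,45],
)

```text
time: 4.65
tcp_pos: [0.487, -0.0765, 0.0065]
ee_rot: [0.002, 0.122, 0.993, -0.0]
contact_force: [-2.2, 0.5, 7.1]
finger_gap: 0.0546
finger_force: 64.1
```

Request:
move_arm(
  steps=[0,0,0,0,0,-20,45,0,0,0,0,0,-50,45,0,0,0,0,0,-50,45,0,0,0,0,0,-50,45,0,0,0,0,0,-30,45,0,0,0,0,0,0,45,0,0,0,0,0,0,45],
)

```text
time: 5.35
tcp_pos: [0.4858, -0.0762, 0.2055]
ee_rot: [0.001, 0.122, 0.993, -0.0]
contact_force: [0.1, -0.0, -2.6]
finger_gap: 0.0545
finger_force: 64.5
```

Run:
```python
from h import *
p=np.load("p.npy")
rel(*bedpose(p,.08,.1065))
```

```text
t 5.35 shift [ 22.6 271.7  12.3] | 272.9 turn [-17.73  32.03  56.49] shift after turn [192.  123.4 149.6] F [ 0.1 -0.  -2.6] gap 54.5
```

Request:
move_arm(
  steps=[-2.22,4.0,7.06,0,0,0,45,-2.22,4.0,7.06,0,0,0,45,-2.22,4.0,7.06,0,0,0,45,-2.22,4.0,7.06,0,0,0,45,-2.22,4.0,7.06,0,0,0,45,-2.22,4.0,7.06,0,0,0,45,-2.22,4.0,7.06,0,0,0,45,-2.22,4.0,7.06,0,0,0,45],
)

```text
time: 6.15
tcp_pos: [0.4845, -0.0756, 0.2024]
ee_rot: [-0.247, 0.565, 0.767, 0.178]
contact_force: [0.4, 0.8, -1.8]
finger_gap: 0.0542
finger_force: 64.4
```

Run:
```python
from h import *
p=np.load("p.npy")
rel(*bedpose(p,.08,.1065))
```

```text
t 6.15 shift [193.1 123.3 147.5] | 272.5 turn [-0.11 -0.38 -0.44] shift after turn [193.1 124.5 146.5] F [ 0.4  0.8 -1.8] gap 54.2
```

Request:
move_arm(
  steps=[0,0,0,25,17.6,30,45,0,0,0,25,17.6,30,45,0,0,0,25,17.6,30,45,0,0,0,25,17.6,30,45,0,0,0,30,17.6,20,45,0,0,0,30,17.6,7,45,0,-0.3,-0.4,30,17.6,0,45,0,0,0,0,0,0,45],
)

```text
time: 6.95
tcp_pos: [0.5297, 0.1934, 0.1937]
ee_rot: [-0.241, 0.559, 0.773, 0.177]
contact_force: [0.5, -0.6, -1.9]
finger_gap: 0.0545
finger_force: 64.4
```

Run:
```python
from h import *
from rig import r
p=np.load("p.npy")
rel(*bedpose(p,.08,.0365))
ims=[]
o=r.observe();w=o["ee_rot"];Rt=R.from_quat([*w[1:],w[0]]).as_matrix()
# expected plaque top in hand
q=[[s*.06,t*.028,-(.024-.0065)] for s,t in((1,1),(1,-1),(-1,-1),(-1,1))]
q+=[[a,b,.0065] for a,b,_ in q]; Q=np.array(q)@Rt.T+o["tcp_pos"]
bq=bedpt(p,[[0,-.018,0],[.132,-.018,0],[.132,.018,0],[0,.018,0]])[0]
for c,(y,x) in(("side",(150,190)),("top",(190,120))):
    im=r.camera(c)["color"]; k=4
    im=cv2.resize(im[y:y+130,x:x+100],None,fx=k,fy=k,interpolation=cv2.INTER_CUBIC)
    im=np.clip(im.astype(float)*1.5+15,0,255).astype(np.uint8)
    for l,col in((Q[:4],(0,255,0)),(Q[4:],(255,0,255)),(bq,(255,255,0))): cv2.polylines(im,[np.int32((proj(c,l)-[x,y]+.5)*k)],True,col,1)
    ims.append(im)
cv2.imwrite("pics/c.png",np.hstack(ims))
```

```text
t 6.95 shift [-0.4 -0.3 70.2] | 70.2 turn [-0.12  0.18  0.55] shift after turn [-0.6 -0.4 70.2] F [ 0.5 -0.6 -1.9] gap 54.5
```

View pics/c.png

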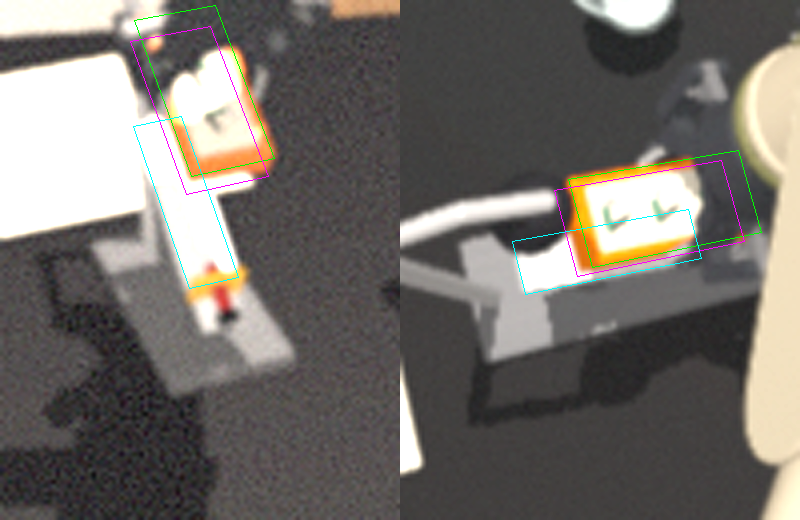

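Run:
```python
from h import *
from rig import r
ims=[]
for c,(y,x) in(("side",(145,215)),("top",(220,145))):
    im=r.camera(c)["color"]; np.save(c+"2.npy",im)
    im=cv2.resize(im[y:y+60,x:x+50],None,fx=8,fy=8,interpolation=cv2.INTER_CUBIC)
    ims.append(im)
cv2.imwrite("pics/d.png",np.hstack(ims))
```

```text
(no output)
```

View pics/d.png

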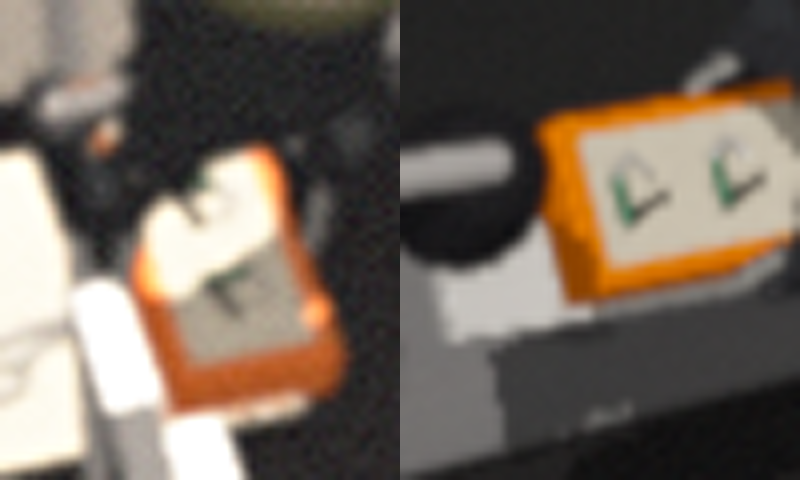

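Run:
```python
from h import *
from rig import r
o=r.observe();w=o["ee_rot"];Rt=R.from_quat([*w[1:],w[0]]).as_matrix()
O=[("top",(60,28,0),(162.5,235)),("top",(60,-28,0),(166,257.7)),("top",(60,-28,-24),(170.4,257.2)),("top",(60,28,-24),(166.5,235)),
("side",(-60,28,0),(257.2,194.4)),("side",(-60,-28,0),(236.2,196.2)),("side",(-60,28,-24),(258.4,188.8)),("side",(-60,-28,-24),(234.8,188.8))]
O=[(c,q,(u-.5,v-.5)) for c,q,(u,v) in O]
def res(t,reg=1):
    A=Rt@R.from_rotvec(t[3:],degrees=True).as_matrix()
    e=[proj(c,o["tcp_pos"]+A@(np.array(q)/1e3)+Rt@(t[:3]/1e3))[0]-uv for c,q,uv in O]
    return np.concatenate(e+[reg*t[3:]/5])
for reg in(0,1):
    f=least_squares(res,[0,0,6.5,0,0,0],args=(reg,),loss="soft_l1"); print(f.x.round(1),f.fun[:16].round(1).reshape(-1,2).tolist())
print(res(np.array([0,0,6.5,0,0,0.]))[:16].round(1).reshape(-1,2).tolist())
```

```text
[-2.3 -0.7 -6.8 -2.8 -6.7  3.4] [[0.5, 0.8], [1.0, 0.1], [-0.6, -1.1], [-0.8, -1.2], [-0.4, -1.2], [-0.7, 1.0], [-0.8, -1.2], [1.2, 2.8]]
[ 0.1 -0.6 -7.4 -2.6 -3.2  2.7] [[0.0, 0.8], [0.8, 0.1], [-0.1, -1.2], [-0.6, -1.3], [-0.5, -1.4], [-0.7, 0.9], [-0.7, -0.9], [1.3, 3.2]]
[[-2.1, 3.1], [0.0, 1.8], [-0.5, 0.0], [-2.4, 0.5], [-0.6, 1.5], [-0.1, 4.2], [-0.2, 2.5], [2.6, 6.9]]
```

Request:
move_arm(
  steps=[0,0,0.5,0,0,20,45,0,0,0,0,0,25,45,0,0,0,0,0,25,45,0,0,0,0,0,15,45,0,0,0,0,0,4,45,0,0,0,0,0,0,45],
)

```text
time: 7.75
tcp_pos: [0.5137, 0.2379, 0.1193]
ee_rot: [-0.242, 0.564, 0.77, 0.175]
contact_force: [0.3, 0.5, -1.5]
finger_gap: 0.0544
finger_force: 64.4
```

Run:
```python
from h import *
rel(*bedpose(np.load("p.npy"),.08,0))
```

```text
t 7.75 shift [ 3.4  1.3 18.7] | 19.0 turn [-0.13  0.2  -0.22] shift after turn [ 3.3  1.3 18.7] F [ 0.3  0.5 -1.5] gap 54.4
```

Request:
move_arm(
  steps=[0,0,0,1,0,3,45,0,0,0,1,0,3,45,0,0,0,1,0,3,45,0,0,0,0,0,0,45],
)

```text
time: 8.15
tcp_pos: [0.5118, 0.2458, 0.1143]
ee_rot: [-0.242, 0.564, 0.77, 0.176]
contact_force: [-1.0, 0.4, -1.9]
finger_gap: 0.0545
finger_force: 64.4
```

Request:
move_arm(
  steps=[0,0,0,0,0,2,45,0,0,0,0,0,2,45,0,0,0,0,0,0,45],
)

```text
time: 8.45
tcp_pos: [0.5114, 0.2475, 0.1114]
ee_rot: [-0.242, 0.564, 0.77, 0.176]
contact_force: [-1.2, -2.6, 2.6]
finger_gap: 0.0546
finger_force: 65.0
```

Run:
```python
from h import *
from rig import r
rel(*bedpose(np.load("p.npy"),.08,0))
ims=[]
for c,(y,x) in(("side",(150,205)),("top",(215,145))):
    im=r.camera(c)["color"]
    ims.append(cv2.resize(im[y:y+85,x:x+65],None,fx=6,fy=6,interpolation=cv2.INTER_CUBIC))
cv2.imwrite("pics/e.png",np.hstack(ims))
```

```text
t 8.45 shift [-0.2  0.6  6.5] | 6.6 turn [-0.05  0.24 -0.14] shift after turn [-0.2  0.6  6.5] F [-1.2 -2.6  2.6] gap 54.6
```

View pics/e.png

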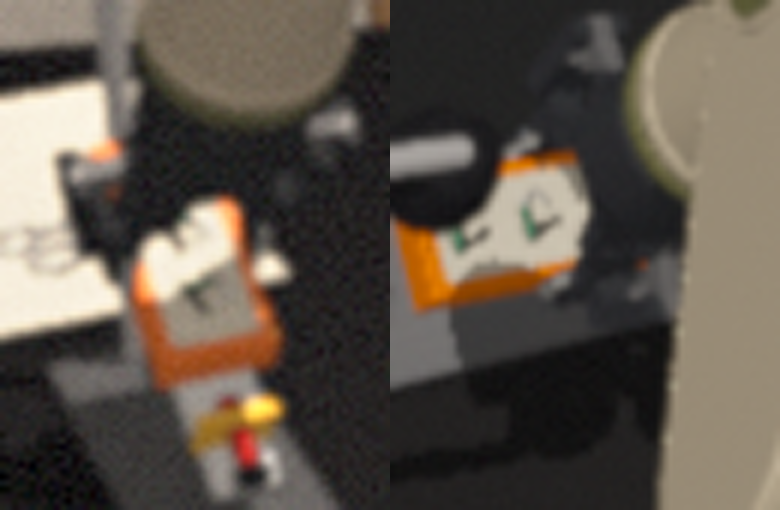

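Request:
move_arm(
  steps=[0,0,0,-4,0,0,45,0,0,0,-4,0,0,45,0,0,0,-2,0,0,45,0,0,0,0,0,0,45],
)

```text
time: 8.95
tcp_pos: [0.5142, 0.2396, 0.1054]
ee_rot: [-0.242, 0.564, 0.77, 0.176]
contact_force: [1.3, -2.0, 4.5]
finger_gap: 0.0544
finger_force: 65.2
```

Request:
move_arm(
  steps=[0,0,0,-3,0,0,45,0,0,0,-3,0,0,45,0,0,0,0,0,0,45],
)

```text
time: 9.25
tcp_pos: [0.5157, 0.2349, 0.102]
ee_rot: [-0.242, 0.564, 0.77, 0.176]
contact_force: [0.6, -1.3, 5.6]
finger_gap: 0.0545
finger_force: 65.2
```

```bash
cat > f.py <<'E'
from h import *
from rig import r
p=np.load("p.npy"); rel(*bedpose(p,.06,.0065)); B=bedpt(p,[0,0,0])[1]
print("F in bed axes",(B.T@np.array(r.observe()["contact_force"])).round(1))
E
python3 f.py
```

```text
t 9.25 shift [-3.9  0.4  0. ] | 3.9 turn [-0.01  0.22 -0.15] shift after turn [-3.9  0.3 -0. ] F [ 0.6 -1.3  5.6] gap 54.5
F in bed axes [ 2.  -0.2  5.4]
```

Request:
move_arm(
  steps=[0,0,0,-2,0,0,45,0,0,0,-2,0,0,45,0,0,0,0,0,0,45],
)

```text
time: 9.55
tcp_pos: [0.5164, 0.2323, 0.1]
ee_rot: [-0.242, 0.564, 0.77, 0.176]
contact_force: [-1.1, 0.1, 6.3]
finger_gap: 0.0548
finger_force: 65.3
```

```bash
python3 f.py
```

```text
t 9.55 shift [-0.6  0.4 -0. ] | 0.7 turn [-0.03  0.17 -0.13] shift after turn [-0.6  0.4 -0. ] F [-1.1  0.1  6.3] gap 54.8
F in bed axes [3.9 1.  4.9]
```

Request:
move_arm(
  steps=[0,0,0,-2,0,0,45,0,0,0,-2,0,0,45,0,0,0,0,0,0,45],
)

```text
time: 9.85
tcp_pos: [0.5173, 0.2293, 0.0979]
ee_rot: [-0.242, 0.564, 0.77, 0.176]
contact_force: [-1.3, -0.2, 7.1]
finger_gap: 0.0546
finger_force: 65.4
```

```bash
python3 f.py
```

```text
t 9.85 shift [3.2 0.4 0. ] | 3.2 turn [-0.03  0.15 -0.12] shift after turn [3.2 0.4 0. ] F [-1.3 -0.2  7.1] gap 54.6
F in bed axes [4.3 1.3 5.7]
```

Request:
move_arm(
  steps=[0,0,0,-2,0,0,45,0,0,0,-2,0,0,45,0,0,0,0,0,0,45],
)

```text
time: 10.15
tcp_pos: [0.5175, 0.2289, 0.0976]
ee_rot: [-0.244, 0.563, 0.77, 0.178]
contact_force: [-6.0, 11.8, 17.8]
finger_gap: 0.0542
finger_force: 65.4
```

```bash
python3 f.py
```

```text
t 10.15 shift [3.8 0.4 0. ] | 3.8 turn [-0.08 -0.17 -0.05] shift after turn [3.8 0.4 0. ] F [-6.  11.8 17.8] gap 54.2
F in bed axes [20.9  2.1  7.1]
```

Request:
move_arm(
  steps=[0,0,0,0,0,0,45,0,0,0,0,0,0,45,0,0,0,0,0,0,45,0,0,0,0,0,0,45,0,0,0,0,0,0,45,0,0,0,0,0,0,45,0,0,0,0,0,0,45,0,0,0,0,0,0,45],
)

```text
time: 10.95
tcp_pos: [0.5175, 0.2289, 0.0976]
ee_rot: [-0.244, 0.563, 0.77, 0.177]
contact_force: [-6.1, 11.7, 18.0]
finger_gap: 0.0545
finger_force: 65.4
```

Request:
move_arm(
  steps=[0,0,0,0,0,0,45,0,0,0,0,0,0,45,0,0,0,0,0,0,45,0,0,0,0,0,0,45,0,0,0,0,0,0,45,0,0,0,0,0,0,45,0,0,0,0,0,0,45,0,0,0,0,0,0,45],
)

```text
time: 11.75
tcp_pos: [0.5175, 0.2289, 0.0976]
ee_rot: [-0.244, 0.562, 0.77, 0.177]
contact_force: [-5.8, 11.7, 17.7]
finger_gap: 0.0545
finger_force: 65.4
```

Request:
move_arm(
  steps=[0,0,0,0,0,0,45,0,0,0,0,0,0,45,0,0,0,0,0,0,45,0,0,0,0,0,0,45,0,0,0,0,0,0,45,0,0,0,0,0,0,45,0,0,0,0,0,0,45,0,0,0,0,0,0,45],
)

```text
time: 12.55
tcp_pos: [0.5175, 0.2289, 0.0976]
ee_rot: [-0.244, 0.563, 0.77, 0.177]
contact_force: [-7.3, 11.2, 18.2]
finger_gap: 0.0541
finger_force: 65.4
```

Request:
move_arm(
  steps=[0,0,0,0,0,0,45,0,0,0,0,0,0,45,0,0,0,0,0,0,45,0,0,0,0,0,0,45,0,0,0,0,0,0,45,0,0,0,0,0,0,45,0,0,0,0,0,0,45,0,0,0,0,0,0,45],
)

```text
time: 13.35
tcp_pos: [0.5175, 0.2289, 0.0976]
ee_rot: [-0.244, 0.563, 0.77, 0.177]
contact_force: [-6.1, 11.6, 16.8]
finger_gap: 0.0546
finger_force: 65.4
```

```bash
python3 f.py
python3 - <<'E'
from rig import r
import cv2,numpy as np
im=r.camera("side")["color"][150:235,205:290]
cv2.imwrite("pics/g.png",cv2.resize(im,None,fx=6,fy=6,interpolation=cv2.INTER_CUBIC))
E
```

```text
t 13.35 shift [3.8 0.4 0. ] | 3.8 turn [-0.08 -0.14 -0.04] shift after turn [ 3.7  0.4 -0. ] F [-6.1 11.6 16.8] gap 54.6
F in bed axes [20.2  2.3  6.3]
```

View pics/g.png

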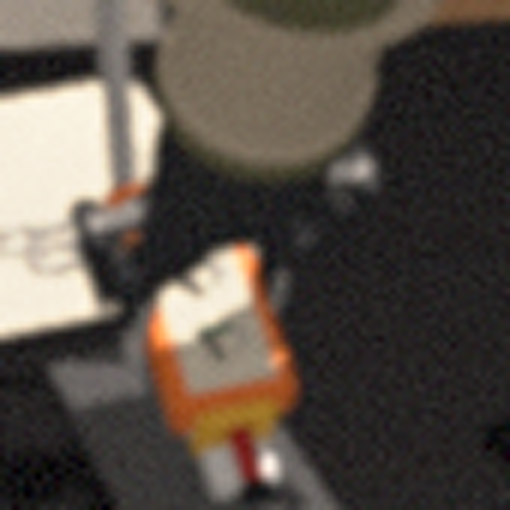

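Request:
move_arm(
  steps=[0,0,0,2.5,0,-1,45,0,0,0,0,0,0,65,0,0,0,0,0,0,75,0,0,0,0,0,0,85,0,0,0,0,0,0,85,0,0,0,0,0,0,85,0,0,0,0,0,0,85,0,0,0,0,0,0,85],
)

```text
time: 14.2
tcp_pos: [0.5176, 0.2272, 0.0971]
ee_rot: [-0.242, 0.564, 0.77, 0.175]
contact_force: [0.5, -0.1, 0.8]
finger_gap: 0.0849
finger_force: 0.0
```

Request:
move_arm(
  steps=[0,0,0,0,0,-10,85,0,0,0,0,0,-20,85,0,0,0,0,0,-30,85,0,0,0,-20,0,-40,85,0,0,0,-40,0,-30,85,0,0,0,-45,-10,-10,85,0,0,0,-45,-20,0,85,0,0,0,-40,-30,0,85],
)

```text
time: 15.0
tcp_pos: [0.5326, -0.0183, 0.1041]
ee_rot: [-0.241, 0.564, 0.77, 0.176]
contact_force: [0.6, -0.5, 0.2]
finger_gap: 0.0851
finger_force: 0.0
```

Request:
move_arm(
  steps=[0,0,0,-30,-40,-10,85,0,0,0,-20,-40,-10,85,0,0,0,0,-45,0,85,0,0,0,0,-40,0,85,0,0,0,0,0,0,85,0,0,0,0,0,0,85],
)

```text
time: 15.6
tcp_pos: [0.3909, -0.1157, 0.0931]
ee_rot: [-0.241, 0.565, 0.769, 0.176]
contact_force: [0.7, 0.1, 0.2]
finger_gap: 0.085
finger_force: 0.0
```

Run:
```python
from h import *
from rig import r
p=np.load("p.npy"); ims=[]; o=r.observe(); print(o["time"],o["contact_force"])
q=bedpt(p,[[x,y,.024] for x,y in((.004,-.028),(.124,-.028),(.124,.028),(.004,.028))])[0]
for c,(y,x) in(("side",(150,190)),("top",(200,125))):
    im=r.camera(c)["color"]
    for n in("plaque",): print(c,[(k["pixel"],round(k["p"],2)) for k in r.pinpoint(c,n)[:2]],"model",proj(c,bedpt(p,[.064,0,0])[0]).round(1)[0,::-1])
    im=cv2.resize(im[y:y+100,x:x+100],None,fx=4,fy=4,interpolation=cv2.INTER_CUBIC)
    cv2.polylines(im,[np.int32((proj(c,q)-[x,y]+.5)*4)],True,(0,255,0),1); ims.append(im)
cv2.imwrite("pics/z.png",np.hstack(ims))
```

```text
15.6 [0.72848587 0.09758826 0.21473766]
side [([194.9, 238.6], 0.65), ([281.1, 331.3], 0.64)] model [200.3 236.1]
top [([253.1, 173.3], 0.7)] model [252.  172.5]
```

View pics/z.png

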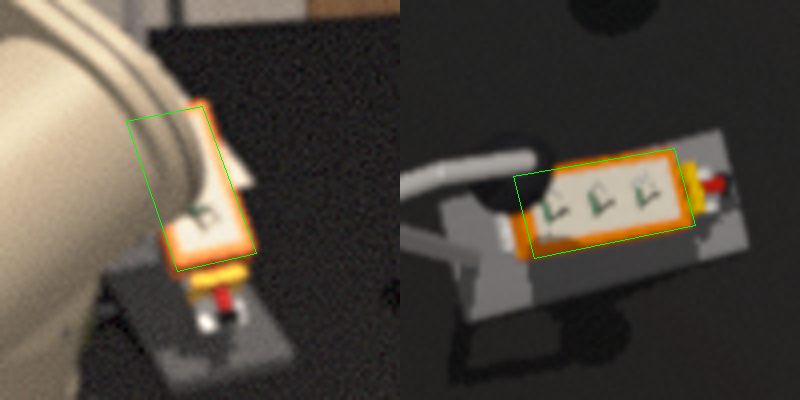

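The plaque is lying flat on the bed with the flies up, centred and close to the stop, and the gripper is clear.

```bash
python3 -c "
from rig import r
print(r.hand_in())"
```

```text
the job is handed in; nothing more can be done
None
```

The orange plaque was pressed against the stop at about 20 N for about three seconds, then released; it lies flat, fly side up and centred near the stop, and the job is handed in, though the hand-in call returned no verdict.

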